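# Hook up the press guard and slide the case home

### The arm

A 7-joint arm with a two-finger parallel gripper is mounted at the origin on a cart in front of the work surface, level with it; the furniture and walls round the work are solid. World frame = base frame: x ahead of the robot, y to its left, z up, the work surface at z = 0. Lengths are in m, angles in rad, forces in N, time in s.
With the tool pointing down it reaches from about 0.425 to 0.875 m from the base axis. Payload 4.7 kg.
Tool frame: the origin (TCP) lies between the finger pads; the fingertips stand ctrl.finger_overhang ahead of it and the grasp point (between the pads) lies 6 mm ahead of it (ctrl.finger_overhang is the distance from the TCP to the fingertips, in m); z points along the fingers, x is the direction in which the jaws open and shut, and the axes are right-handed (so a half turn about z gives the same grasp; the last joint's range is limited). The gripper opens to 85 mm and grips with 20 to 120 N. Pads are 22 mm wide; open, the fingers measure 114 mm over their backs; the gripper's body (76 mm by 85 mm) begins 54 mm behind the grasp point. The pads swing forward as they close: fully open they stand 13 mm farther back than shut.
Start: joints at [-1.112, 0.321, -0.07, 1.45, 0.023, 1.371, -0.057], TCP at [0.28, 0.587, 0.256] pointing down, gripper open.
Joint ranges: [-2.86, 2.86], [-0.3, 2.09], [-1.38, 1.24], [0.06, 2.45], [-1.56, 4.7], [0.09, 2.05], [-2.69, 2.69]. Speed limits (rad/s): [2.57, 2.57, 3.14, 3.14, 3.14, 3.14, 3.14].

### API

Orientations are given as a unit quaternion [w, x, y, z].
In Python, from cell import ctrl gives the robot as it stands.
- The arm moves only by the tool drive_tool, never from a script. Its argument "moves" is a list of rows, each an object of numbers: "fingers": the finger opening in cm, from 0 to 8.54; "tx", "ty", "tz": the shift along the world's x, y, z in cm; "rx", "ry", "rz": the turn, a rotation vector about the world's x, y, z in rad. A call has 1 to 12 rows; each row shifts and turns the commanded pose from where the row before left it; what a row does not reach is not made up. A row lasts 1/10 s, in which the tool goes at most 50 mm and 8.59 degrees, less where a joint would pass 70% of its speed; a pose out of reach is approached as far as the arm can. A call is refused whole if a number of a shift passes 5 or a number of a turn 0.15, either way. A call with a gripper value outside its range is refused whole. The fingers move at their own pace and stop on an object; "force" is the grip in N (left out, the last holds). Time passes only in rows, so rows that do not move let the fingers close. It gives the time, the measured TCP pose, the force and the opening at its end, in the units of the state.
- ctrl.get_obs(): the state, without advancing time (a new reading comes with each control period).
- ctrl.grab_frame(name): name is "side" or "top" or "wrist"; returns the picture (384x512x3 uint8, blue, green, red); there is no depth.
- ctrl.camera_params(name): a dict with "fov_y" (degrees; the focal length in pixels is half the picture's height over the tangent of half this angle, whatever the lens; pixels are square), "cx", "cy" (the principal point, pixels), "origin" and "attitude" of the camera in the world; the wrist camera has in their place "T_tool_cam" (4x4, takes a point from camera to tool coordinates, whose origin is the TCP and whose axes are the tool frame's). Camera axes: x right, y up, looking along -z (the intrinsics and any distortion apply to the point x, -y, -z); pixel columns grow to the right and rows downward; lengths in m; the calibration is good to about 2 mm. The wrist camera is an equidistant fisheye: a pixel r from the principal point sees the ray r / f radians off the axis. A picture is of the moment at which its call begins: read the wrist's pose just before it. camera_params takes no time and is no camera call.
- ctrl.hand_in(): hands the job in, once; it reports no verdict.
The state is a dict: "time_s": time; "joint_positions": joint angles; "qd": joint speeds; "tau": joint torques, N m; "tcp_pos": TCP position; "eef_rot": TCP orientation; "ft_force": force on the tool from outside, world axes, zero at the start; "ft_torque": the same for the moment, N m; "finger_gap": finger opening in m.
Only numpy, scipy, OpenCV 4.12 (cv2) and the standard library are available. Lean on these libraries where they do the work, as an engineer would, in place of code of your own. Each camera call takes 0.05 s, during which the arm holds its last target. There are 200 camera calls.

### The job

Lift the clear drop guard of the small bench press by the black knob of its slotted bar, and hook the bar's slot over the stud on the crosshead so that the guard stays up by itself. Then push the flat black slide case along the press's plate, without lifting it off the plate, under the guard until its long side lies flat against the steel stop at the back, centred between the corner marks. Leave the things standing around where they are.

Things in the scene. Friction and masses are not known exactly. Their poses are not given: they have to be found in the camera images.
- press: Grey bench press, fixed, yaw varies. Origin: on the worktop under the centre of the marked spot; x points into the press (push direction), y left, z up. Aluminium plate, top at z = 4 mm: y = +-172 mm for x = -215 to -100 mm, y = +-130 mm for x = -100 to +80 mm. Engraved corner marks of the spot stand 114 mm apart in y. Two posts, x = -45 to +55 mm, inner faces y = +-84 mm, 258 mm tall.
- crosshead (a point): lower front edge, at y = 0, of the crosshead that joins the posts: press x = -30, z = 173 mm. The crosshead reaches back to x = +50 mm and up to z = 258 mm; a ram hangs from it down to z = 103 mm behind x = -20 mm; a round cap on its top (x = -16 to +36 mm) reaches z = 288 mm.
- stop (a point): middle of the front face of the steel back stop, press x = +27.5, y = 0, z = 16 mm; the stop is 168 mm long, 24 mm tall, its face square to the press's x
- guard (a joint): height of the clear guard above shut, m: 0 shut, limit 0.130. It is 164 mm wide, front face at press x = -44 mm, lower edge 8 mm above the worktop when shut. It slides straight up and sinks when let go (guard and bar about 0.6 kg). Hung on the stud it reads about 0.105 (lower edge 113 mm above the worktop).
- bar (a joint): lean of the 6 mm steel bar, rad: 0 upright, positive = top leans to press +y (left); starts 0.30 to 0.40, limits -0.05 and 0.42. Turns about an axis along press x; slight friction keeps it where left. To hook: raise the guard to 0.118 to 0.125 with the bar leaning, swing the bar upright (stud enters the slot from its -y side), let the guard sink until the slot's roof rests on the stud.
- pivot (a point): pivot of the bar on the guard: press x = -58, y = 0, z = 45 mm with the guard shut, rising with the guard. The bar's foot reaches 10 mm below it; it stands in front of the guard, front at x = -61 mm.
- slot (a point): middle of the slot's roof, on the bar's centre line 95 mm above the pivot; it rests on the stud's top when hooked. Seen with the bar upright (y from its centre line, heights above the pivot): pocket y = -7 to +7 mm; spine y = +7 to +16 mm; lip y = -13 to -7 mm hanging down to 86 mm; entry open to -y between 66 and 86 mm; below it plate y = -13 to +16 mm; top edge 110 mm.
- knob (a point): centre of the black round knob on the bar, 180 mm above the pivot, at press x = -70 mm: a cylinder 26 mm in diameter, 28 mm long, axis along press x, on an 8 mm rod 60 mm long. Pinch it across y. Hung up, it is about 330 mm above the worktop.
- stud (a point): point where the bar hooks, on the axis of the fixed steel stud on the crosshead's front: 10 mm in diameter, along press x, free end at x = -70 mm, 240 mm above the worktop
- slide_case: flat black closed slide case (lid fixed), 88 x 53 x 21 mm, about 0.09 kg, on the plate in front of the press. Origin: centre of its underside; x along its long side. Home it has x = +1, y = 0, z = 4 mm in the press's frame, long side along press y; its near side is then at x = -25 mm, 19 mm behind the guard's front, so the tool must be tilted to reach in under the guard.
- amber_bottle: bystander: amber bottle with black cap, 34 mm in diameter, 92 mm tall, standing on the left (+y) edge of the plate; origin at its base
- vial: bystander: white vial with snap cap, 36 mm in diameter, 90 mm tall, standing on the right (-y) edge of the plate; origin at its base
- tape_roll: bystander: roll of paper tape lying on the worktop, 54 mm in diameter, 13 mm tall; origin at its base
- stapler: bystander: black stapler on the worktop, 32 x 120 x 28 mm; origin at its base
- adapter: bystander: white funnel adapter, 45 mm wide and tall; origin at its base
- log_book: bystander: brown log book, 210 x 152 x 13 mm; origin at its base

How it is judged:
On the way, in this order (a step that is already met when the one before it is completed fails the run):
1. the guard hangs on the stud by its slotted bar, let go by the robot, the case still in front of it (value of joint guard between 0.098 and 0.112 m and value of joint bar below 0.06 rad and contact force between bar and the arm below 0.2 N and contact force between bar and the fingers below 0.2 N and velocity of joint guard between -0.01 and 0.01 m/s and x of slide_case in the frame of press below -0.06 m), for 0.2 s.
2. the case lies home against the back stop (x of slide_case in the frame of press above -0.005 m and y of slide_case in the frame of press between -0.013 and 0.013 m and z of slide_case in the frame of press below 0.008 m and angle between the x axis of slide_case and the y axis of press, either way round below 0.12 rad), for 0.2 s.
At the end, for the whole second after the job is handed in: Guard hanging on the stud by its bar (guard 0.098 to 0.112, lean below 0.06 rad), released; case flat on the plate against the back stop: centre at most 5 mm short of the spot's centre, within 13 mm of it sideways, long side parallel to the stop within 0.12 rad; at rest (all of step 2 and value of joint guard between 0.098 and 0.112 m and value of joint bar below 0.06 rad and linear speed of slide_case below 0.01 m/s); the robot touches nothing.
It fails at once if the slide case is lifted off the plate (underside more than 15 mm above the worktop) (height (world z) of slide_case above 0.015 m).
It fails at once if a bystander is moved more than 20 mm or tipped (distance of any of amber_bottle, vial, tape_roll, stapler, adapter, log_book from where it was at the start of the episode above 0.02 m or angle between any of amber_bottle, vial, tape_roll, stapler, adapter, log_book's own z axis and vertical above 0.45 rad).
It also fails if it takes over 66 s, if anything falls off the work surface, if the arm or the gripper's body presses on something with over 40 N, if the wrist force passes 120 N, or if a joint passes its speed limit or range.

## Working session

There is one attempt and no reset: what is moved stays moved. The work goes in short steps, Python scripts to look and compute and a tool call to move; the robot and the scene stay as the last step left them, time stands still between calls to the robot, and variables do not carry over. Pictures are saved under pics/ and viewed, about 8 in all and at most 12, crops included, and the job is handed in when it is done.

Besides the shell and the picture viewer there is one more tool, called after ">>>" as name(argument=value, ...) on one line, values as JSON. drive_tool: Moves the arm, as the interface text tells. Its arguments: {"type":"object","properties":{"moves":{"type":"array","items":{"type":"object","properties":{"fingers":{"type":"number"},"tx":{"type":"number"},"ty":{"type":"number"},"tz":{"type":"number"},"rx":{"type":"number"},"ry":{"type":"number"},"rz":{"type":"number"}}}},"force":{"type":"number"}},"required":["moves"]}

```bash
mkdir -p pics; ls
python3 - <<'E'
from cell import ctrl
import cv2
o=ctrl.get_obs(); print(o['time_s'],o['tcp_pos'],o['eef_rot'],o['finger_gap'],ctrl.finger_overhang)
for n in("side","top","wrist"):
    cv2.imwrite(f"pics/{n}0.png",ctrl.grab_frame(n)); print(n,ctrl.camera_params(n))
a=[cv2.imread(f"pics/{n}0.png") for n in("side","top")]
for n,i in zip(("side","top"),a): cv2.imwrite(f"pics/{n}0b.png",cv2.resize(i,(800,600),interpolation=cv2.INTER_CUBIC))
E
```

```text
pics
0.0 [0.27948768 0.58629451 0.25522124] [ 5.51601151e-04  8.45640389e-01  5.33752197e-01 -7.87317713e-04] 0.08513799901713372 0.025
side {'fov_y': 42.74463487455034, 'cx': 249.47463049543114, 'cy': 197.3998763839531, 'origin': array([-1.39751398,  0.68286271,  1.0947532 ]), 'attitude': array([-0.49272213, -0.31531219,  0.43657941,  0.68352143])}
top {'fov_y': 55.17471162865666, 'cx': 255.4499414485144, 'cy': 199.26666869123537, 'origin': array([0.40311398, 0.0605532 , 1.61613005]), 'attitude': array([-0.70152066, -0.0339003 ,  0.03176748,  0.71113315])}
wrist {'fov_y': 65.70646984690485, 'cx': 252.377722300518, 'cy': 190.61515021715485, 'T_tool_cam': array([[ 9.99999261e-01,  3.28601419e-05, -1.21498881e-03,
        -3.75774408e-04],
       [-2.82483337e-04, -9.65978018e-01, -2.58624031e-01,
        -6.52383714e-02],
       [-1.18215090e-03,  2.58624183e-01, -9.65977295e-01,
        -1.17271015e-01],
       [ 0.00000000e+00,  0.00000000e+00,  0.00000000e+00,
         1.00000000e+00]])}
```

View pics/side0b.png

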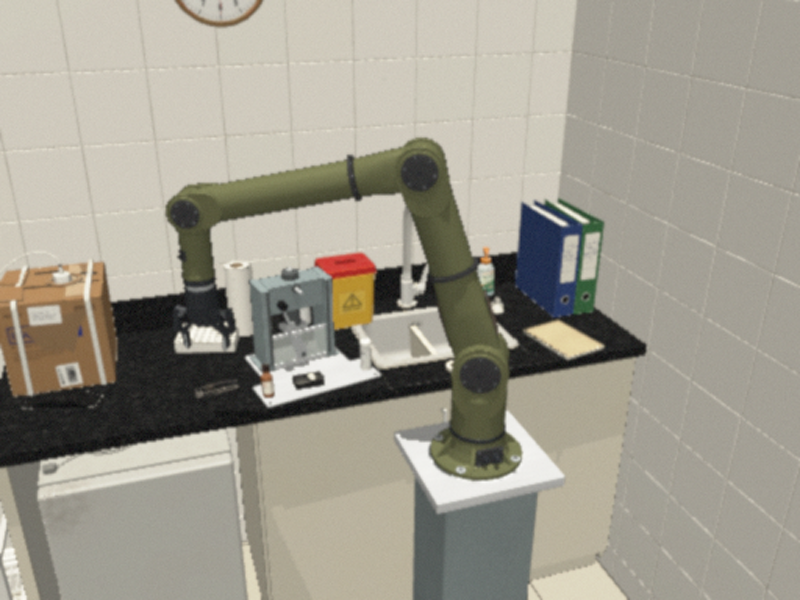

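View pics/top0b.png

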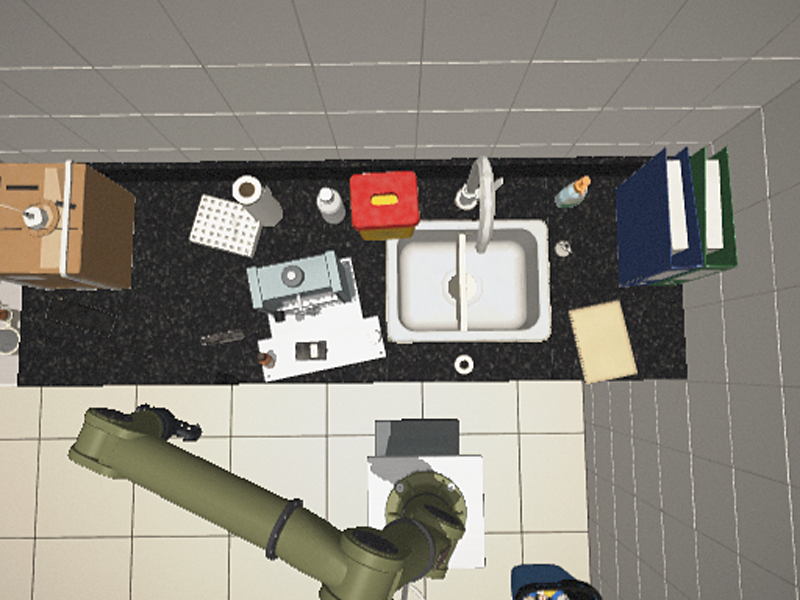

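Run:
```python
import cv2,numpy as np
a=cv2.imread("pics/top0.png")[155:250,155:255]; b=cv2.imread("pics/side0.png")[165:260,155:250]
f=lambda i:cv2.resize(i,(395,380) if 0 else (400,400*i.shape[0]//i.shape[1]),interpolation=cv2.INTER_CUBIC)
a,b=f(a),f(b); h=max(a.shape[0],b.shape[0])
p=lambda i:cv2.copyMakeBorder(i,0,h-i.shape[0],0,0,cv2.BORDER_CONSTANT)
cv2.imwrite("pics/c1.png",np.hstack([p(a),p(b)])); print(a.shape,b.shape)
```

```text
(380, 400, 3) (400, 400, 3)
```

View pics/c1.png

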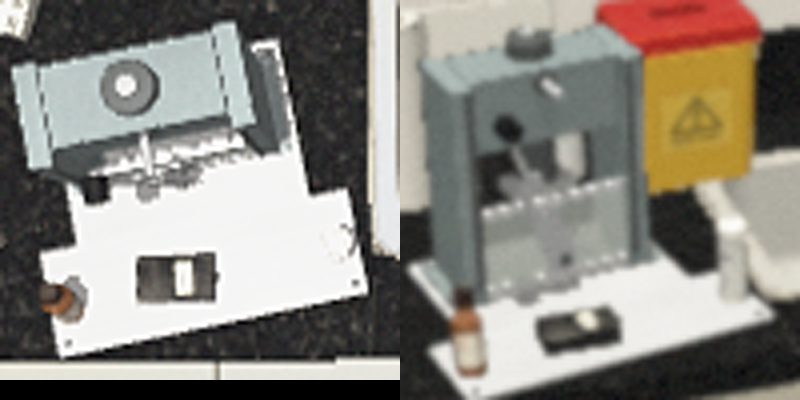

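```bash
cat > h.py <<'E'
import numpy as np,cv2
from scipy.spatial.transform import Rotation as R
from scipy.optimize import least_squares
from cell import ctrl
def proj(n,P):
    c=ctrl.camera_params(n); f=192/np.tan(np.radians(c['fov_y']/2)); w,x,y,z=c['attitude']
    q=(np.atleast_2d(P)-c['origin'])@R.from_quat([x,y,z,w]).as_matrix()
    return np.c_[c['cx']+f*q[:,0]/-q[:,2], c['cy']-f*q[:,1]/-q[:,2]]
def ray(n,uv,z):
    c=ctrl.camera_params(n); f=192/np.tan(np.radians(c['fov_y']/2)); w,x,y,zz=c['attitude']
    d=R.from_quat([x,y,zz,w]).apply([(uv[0]-c['cx'])/f,-(uv[1]-c['cy'])/f,-1])
    return c['origin']+d*(z-c['origin'][2])/d[2]
def wcam(P,o):  # fisheye projection
    c=ctrl.camera_params('wrist'); f=192/np.tan(np.radians(c['fov_y']/2)); w,x,y,z=o['eef_rot']
    t=(np.atleast_2d(P)-o['tcp_pos'])@R.from_quat([x,y,z,w]).as_matrix()
    T=c['T_tool_cam']; q=(t-T[:3,3])@T[:3,:3]
    r=np.hypot(q[:,0],q[:,1]); th=np.arctan2(r,-q[:,2])
    return np.c_[c['cx']+f*th*q[:,0]/r, c['cy']-f*th*q[:,1]/r]
def W(p,P):
    x,y,a=p; P=np.atleast_2d(P)/1000.
    return np.c_[x+P[:,0]*np.cos(a)-P[:,1]*np.sin(a), y+P[:,0]*np.sin(a)+P[:,1]*np.cos(a), P[:,2]]
E
python3 - <<'E'
from h import *
top=[((63,357),(-215,172,4)),((367,293),(-215,-172,4)),((350,190),(-100,-172,4)),((42,250),(-100,172,4)),((127,87),(10,0,288))]
sid=[((148,85),(-70,0,240)),((72,398),(-215,172,4)),((372,318),(-215,-172,4))]
T=np.array([t[0] for t in top])/4.+155-.0; S=np.array([t[0] for t in sid])*95/400.+[155,165]
PT=[t[1] for t in top];PS=[t[1] for t in sid]
fn=lambda p:np.r_[(proj('top',W(p,PT))-T).ravel(),(proj('side',W(p,PS))-S).ravel()]
r=least_squares(fn,[.6,.25,.2],loss='soft_l1'); p=r.x; print(p,np.round(fn(p),1))
np.save('p.npy',p)
# lean: 
K=np.array([97,188])/4.+155; Ks=np.array([109,128])*95/400+[155,165]
k=lambda l:W(p,[-70,180*np.sin(l),45+180*np.cos(l)]) if 0 else W(p,[(-70,-180*-np.sin(l),45+180*np.cos(l))])
g=lambda l:np.r_[(proj('top',k(l[0]))-K).ravel(),(proj('side',k(l[0]))-Ks).ravel()]
q=least_squares(g,[.35]);print('lean',q.x,g(q.x),k(q.x[0]))
C=[ray('top',np.array(c)/4.+155,.025) for c in((140,255),(215,253),(216,301),(137,301))]
print(np.round(C,4),np.mean(C,0))
o=W(p,[(0,0,0)])[0];a=p[2];m=np.mean(C,0)-o
print('case in press',m[0]*np.cos(a)+m[1]*np.sin(a),-m[0]*np.sin(a)+m[1]*np.cos(a))
for nm,q in(('bottle',(-160,150,0)),):pass
print('bottle',ray('top',np.array([50,300])/4.+155,.09),'vial',ray('top',np.array([338,240])/4.+155,.09))
E
```

```text
[0.60541693 0.31181619 0.18960354] [-0.9 -0.1  0.4 -0.  -0.6  0.1 -0.4  0.8 -0.  -0.6  3.   1.7 -0.5 -0.4
  0.8 -1.5]
lean [0.33278526] [-0.14507627  0.41613708 -0.04000067 -0.56670022] [[0.52558904 0.35637135 0.2151245 ]]
[[0.4706 0.3489 0.025 ]
 [0.4716 0.2677 0.025 ]
 [0.4198 0.2667 0.025 ]
 [0.421  0.352  0.025 ]] [0.44575247 0.3087998  0.025     ]
case in press -0.1573716150004806 0.027129556123124253
bottle [0.42249797 0.43022733 0.09      ] vial [0.48059158 0.13135686 0.09      ]
```

>>> drive_tool(moves=[{"tz":1.5,"tx":1.5,"ty":-1.5,"rz":0.053,"fingers":5},{"tz":1.5,"tx":1.8,"ty":-2,"rz":0.053},{"tz":1.5,"tx":1.8,"ty":-2,"rz":0.053},{"tz":1.5,"tx":1.8,"ty":-2,"rz":0.053},{"tz":1.5,"tx":1.8,"ty":-2,"rz":0.053},{"tz":1.5,"tx":1.8,"ty":-2,"rz":0.053},{"tz":1,"tx":1.8,"ty":-2,"rz":0.053},{"tz":0.5,"tx":1.8,"ty":-2,"rz":0.053},{"tx":1.8,"ty":-2,"rz":0.053},{"tx":1.8,"ty":-2,"rz":0.053},{"tx":1.8,"ty":-2,"rz":0.053},{"tx":1.5,"ty":-2,"rz":0.053}])

```text
invalid input
```

>>> drive_tool(moves=[{"fingers":5},{"fingers":5}])

```text
invalid input
```

Run:
```python
from h import *
o=ctrl.get_obs(); print(o['time_s'],o['tcp_pos'],o['eef_rot'],o['finger_gap'])
im=ctrl.grab_frame('wrist'); cv2.imwrite('pics/w1r.png',im)
import pickle; pickle.dump(o,open('o1.pkl','wb'))
cv2.imwrite('pics/w1.png',cv2.resize(im,(800,600),interpolation=cv2.INTER_CUBIC))
p=np.load('p.npy')
F=[(-215,172,4),(-215,-172,4),(-100,-172,4),(-100,172,4),(-70,0,240),(-30,84,258),(-30,-84,258),(-70,59,215),(-58,0,45)]
print(np.round(wcam(W(p,F),o)*1.5625))
```

```text
0.15 [0.27956184 0.58640202 0.25546482] [ 4.43072861e-04  8.45653817e-01  5.33731259e-01 -6.07247061e-04] 0.08538434672020724
[[289. 408.]
 [103. 530.]
 [166. 587.]
 [366. 490.]
 [215. 745.]
 [318. 774.]
 [192. 776.]
 [266. 717.]
 [266. 597.]]
```

View pics/w1.png

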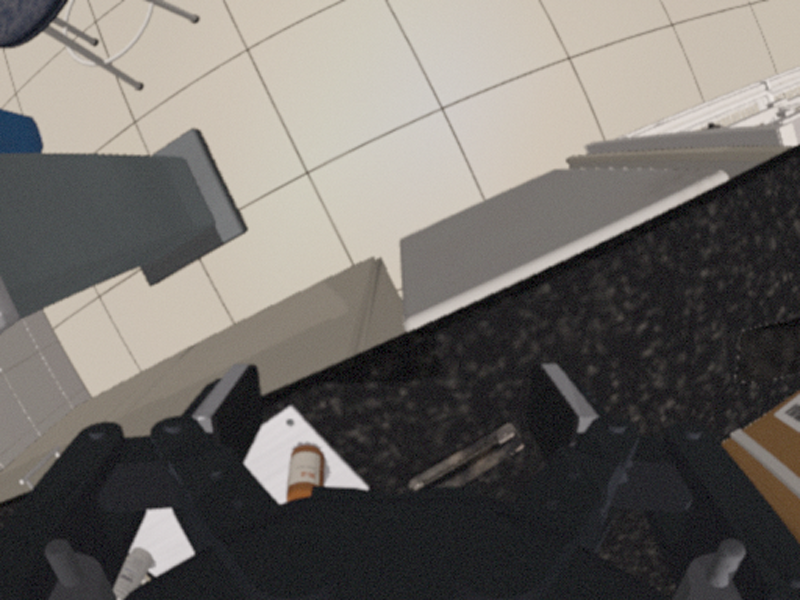

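>>> drive_tool(moves=[{"fingers":5.0,"tx":0,"ty":0,"tz":1.5,"rx":0,"ry":0,"rz":0.053}], force=50)

```text
time_s: 0.3
tcp_pos: [0.2792, 0.5855, 0.2687]
eef_rot: [0.001, 0.831, 0.556, -0.002]
ft_force: [-0.4, 0.1, -0.4]
finger_gap: 0.0731
```

>>> drive_tool(moves=[{"tz":1.5,"tx":1.8,"ty":-2,"rz":0.053},{"tz":1.5,"tx":1.8,"ty":-2,"rz":0.053},{"tz":1.5,"tx":1.8,"ty":-2,"rz":0.053},{"tz":1.5,"tx":1.8,"ty":-2,"rz":0.053},{"tz":1.5,"tx":1.8,"ty":-2,"rz":0.053},{"tz":1,"tx":1.8,"ty":-2,"rz":0.053},{"tz":0.5,"tx":1.8,"ty":-2,"rz":0.053},{"tx":1.8,"ty":-2,"rz":0.053},{"tx":1.8,"ty":-2,"rz":0.053},{"tx":1.8,"ty":-2,"rz":0.053},{"tx":1.5,"ty":-2,"rz":0.053},{}], force=50)

```text
invalid input
```

>>> drive_tool(moves=[{"fingers":5,"tx":1.8,"ty":-2,"tz":1.5,"rx":0,"ry":0,"rz":0.053},{"fingers":5,"tx":1.8,"ty":-2,"tz":1.5,"rx":0,"ry":0,"rz":0.053},{"fingers":5,"tx":1.8,"ty":-2,"tz":1.5,"rx":0,"ry":0,"rz":0.053},{"fingers":5,"tx":1.8,"ty":-2,"tz":1.5,"rx":0,"ry":0,"rz":0.053},{"fingers":5,"tx":1.8,"ty":-2,"tz":1.5,"rx":0,"ry":0,"rz":0.053},{"fingers":5,"tx":1.8,"ty":-2,"tz":1,"rx":0,"ry":0,"rz":0.053},{"fingers":5,"tx":1.8,"ty":-2,"tz":0.5,"rx":0,"ry":0,"rz":0.053},{"fingers":5,"tx":1.8,"ty":-2,"tz":0,"rx":0,"ry":0,"rz":0.053},{"fingers":5,"tx":1.8,"ty":-2,"tz":0,"rx":0,"ry":0,"rz":0.053},{"fingers":5,"tx":1.8,"ty":-2,"tz":0,"rx":0,"ry":0,"rz":0.053},{"fingers":5,"tx":1.8,"ty":-2,"tz":0,"rx":0,"ry":0,"rz":0.053},{"fingers":5,"tx":0,"ty":0,"tz":0,"rx":0,"ry":0,"rz":0}], force=50)

```text
time_s: 1.5
tcp_pos: [0.4812, 0.3622, 0.3611]
eef_rot: [0.001, 0.639, 0.769, -0.0]
ft_force: [0.5, -0.4, 0.2]
finger_gap: 0.0497
```

```bash
cat > look.py <<'E'
from h import *
import sys,pickle
n=sys.argv[1]; t=sys.argv[2]
o=ctrl.get_obs(); im=ctrl.grab_frame(n); cv2.imwrite(f'pics/{t}r.png',im); pickle.dump(o,open(t+'.pkl','wb'))
if len(sys.argv)>3:
    x0,x1,y0,y1=map(int,sys.argv[3:7]); im=im[y0:y1,x0:x1]
s=min(800/im.shape[1],600/im.shape[0]); print('scale',s)
cv2.imwrite(f'pics/{t}.png',cv2.resize(im,None,fx=s,fy=s,interpolation=cv2.INTER_CUBIC))
print(o['time_s'],o['tcp_pos'],o['eef_rot'],o['finger_gap'],o['ft_force'])
E
python3 look.py wrist w2
python3 - <<'E'
from h import *
o=ctrl.get_obs();p=np.load('p.npy')
F=[(-215,172,4),(-215,-172,4),(-100,-172,4),(-100,172,4),(-70,0,240),(-30,84,258),(-30,-84,258),(-70,59,215),(-58,0,45)]
print(np.round(wcam(W(p,F),o)*1.5625))
E
```

```text
scale 1.5625
1.5 [0.48117098 0.36222191 0.36114855] [ 1.40355915e-03  6.39098872e-01  7.69123191e-01 -4.22274698e-04] 0.04969246714951588 [ 0.50860674 -0.4409301   0.24728183]
[[489. 143.]
 [167. 154.]
 [173. 257.]
 [487. 253.]
 [264. 374.]
 [410. 453.]
 [140. 438.]
 [368. 359.]
 [317. 303.]]
```

View pics/w2.png

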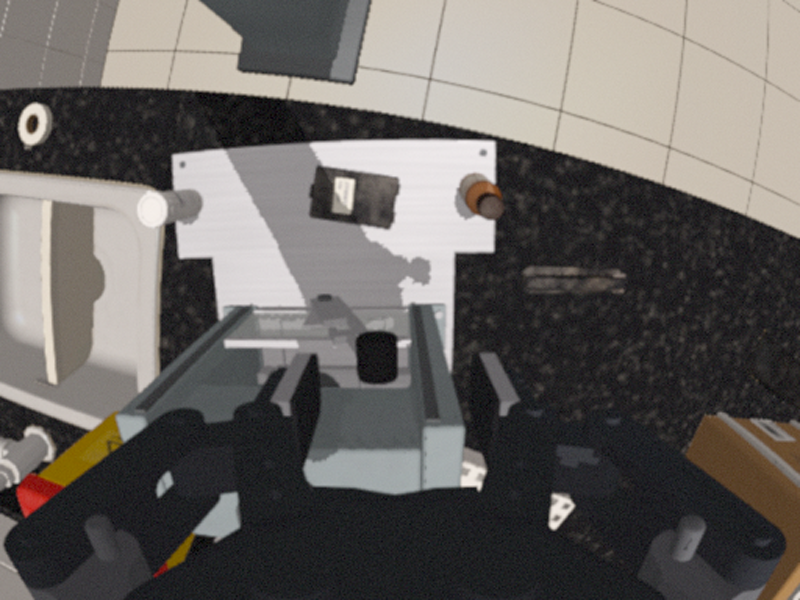

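```bash
cat > fit.py <<'E'
from h import *
import pickle
o=pickle.load(open('w2.pkl','rb'))
c4=lambda a,x,y,s:(np.array(a,float)+.5)/s-.5+[x,y]
PT=[(-215,172,4),(-215,-172,4),(-100,-172,4),(-100,172,4),(10,0,288)]
T=c4([(63,357),(367,293),(350,190),(42,250),(127,87)],155,155,4)
PS=[(-70,0,240),(-215,172,4),(-215,-172,4)]
S=c4([(157,95),(72,398),(372,318)],155,165,400/95)
Wr=c4([(496,141),(172,154),(180,258),(495,252)],0,0,1.5625)
fn=lambda p:np.r_[((proj('top',W(p,PT))-T)*2).ravel(),(proj('side',W(p,PS))-S).ravel(),((wcam(W(p,PT[:4]),o)-Wr)).ravel()]
r=least_squares(fn,[.6,.3,.2],loss='soft_l1');p=r.x;print(p,np.round(fn(p),1))
r=least_squares(lambda p:fn(p)[-8:],p);p2=r.x;print('wrist only',p2,np.round(fn(p2)[-8:],1))
np.save('p.npy',p)
K=c4([(377,357)],0,0,1.5625)
for P in (p,p2):
    k=lambda l:W(P,[(-70,180*np.sin(l),45+180*np.cos(l))])
    q=least_squares(lambda l:(wcam(k(l[0]),o)-K).ravel(),[.35]);print('lean',q.x,q.fun,k(q.x[0]))
    # case: x,y,yaw in press
    C=c4([(317,166),(398,178),(391,228),(310,217)],0,0,1.5625)
    L=np.array([(26.5,-44),(26.5,44),(-26.5,44),(-26.5,-44)])[[3,2,1,0]]
    def cs(v):
        c,s=np.cos(v[2]),np.sin(v[2]); X=L@np.array([[c,s],[-s,c]])+v[:2]
        return (wcam(W(P,np.c_[X,np.full(4,25)]),o)-C).ravel()
    q=least_squares(cs,[-157,27,-.2],x_scale=[10,10,.1]);print('case',q.x,np.round(q.fun,1))
E
python3 fit.py
```

```text
[0.60585049 0.31478892 0.19275481] [-2.   0.6  0.5  0.2 -1.6  0.4 -1.1  2.4 -1.  -0.7  0.6 -0.3 -0.6  0.
  0.6 -1.2 -1.1  0.6 -0.   0.2 -1.  -0.4 -1.6  0.2]
wrist only [0.60520113 0.31697775 0.19630753] [-0.2  0.2  0.7  0.3  0.  -0.2 -0.5 -0.3]
lean [0.33345124] [0.08935857 0.66628839] [[0.5258609  0.35920349 0.2150853 ]]
case [-158.69577236   30.03758138   -0.16087151] [-2.5 -1.   2.9 -0.8  2.   1.4 -2.5  0.4]
lean [0.32167411] [0.07057056 0.53322073] [[0.52544575 0.35913925 0.21576734]]
case [-158.37809588   28.32774452   -0.16442421] [-2.5 -1.   2.9 -0.8  2.   1.4 -2.5  0.4]
```

>>> drive_tool(moves=[{"fingers":5,"tx":1.5,"ty":-0.1,"tz":-1,"rx":0,"ry":0,"rz":0.01},{"fingers":5,"tx":1.5,"ty":-0.1,"tz":-1,"rx":0,"ry":0,"rz":0},{"fingers":5,"tx":1.45,"ty":-0.1,"tz":-1,"rx":0,"ry":0,"rz":0},{"fingers":5,"tx":0,"ty":0,"tz":-2,"rx":0,"ry":0,"rz":0},{"fingers":5,"tx":0,"ty":0,"tz":-2,"rx":0,"ry":0,"rz":0},{"fingers":5,"tx":0,"ty":0,"tz":-2,"rx":0,"ry":0,"rz":0},{"fingers":5,"tx":0,"ty":0,"tz":-2,"rx":0,"ry":0,"rz":0},{"fingers":5,"tx":0,"ty":0,"tz":-1.5,"rx":0,"ry":0,"rz":0},{"fingers":5,"tx":0,"ty":0,"tz":-1,"rx":0,"ry":0,"rz":0},{"fingers":5,"tx":0,"ty":0,"tz":-0.4,"rx":0,"ry":0,"rz":0},{"fingers":5,"tx":0,"ty":0,"tz":0,"rx":0,"ry":0,"rz":0},{"fingers":5,"tx":0,"ty":0,"tz":0,"rx":0,"ry":0,"rz":0}], force=50)

```text
time_s: 2.75
tcp_pos: [0.5227, 0.3641, 0.2232]
eef_rot: [0.0, 0.632, 0.775, 0.001]
ft_force: [0.6, -0.2, 0.0]
finger_gap: 0.0495
```

```bash
python3 look.py wrist w3
```

```text
scale 1.5625
2.75 [0.52266455 0.36406557 0.22323007] [1.65970388e-04 6.32494177e-01 7.74564721e-01 7.62715805e-04] 0.04952505138367988 [ 0.5774072  -0.22347104  0.04538407]
```

View pics/w3.png

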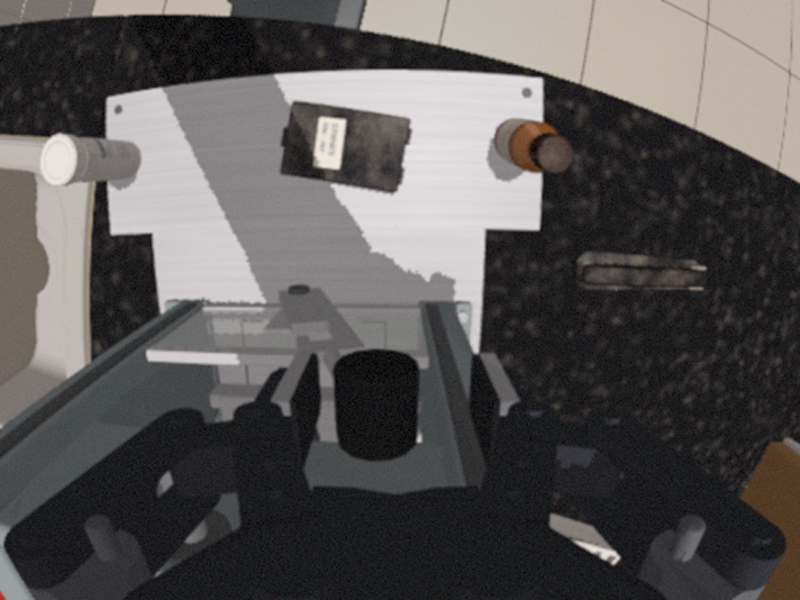

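>>> drive_tool(moves=[{"fingers":5,"tx":0.2,"ty":-0.5,"tz":0,"rx":0,"ry":0,"rz":0},{"fingers":5,"tx":0,"ty":0,"tz":0,"rx":0,"ry":0,"rz":0},{"fingers":2,"tx":0,"ty":0,"tz":0,"rx":0,"ry":0,"rz":0},{"fingers":2,"tx":0,"ty":0,"tz":0,"rx":0,"ry":0,"rz":0},{"fingers":2,"tx":0,"ty":0,"tz":0,"rx":0,"ry":0,"rz":0},{"fingers":2,"tx":0,"ty":0,"tz":0,"rx":0,"ry":0,"rz":0},{"fingers":2,"tx":0,"ty":0,"tz":0,"rx":0,"ry":0,"rz":0}], force=50)

```text
time_s: 3.5
tcp_pos: [0.5242, 0.359, 0.2227]
eef_rot: [-0.0, 0.632, 0.775, 0.0]
ft_force: [-0.4, 0.1, 2.5]
finger_gap: 0.0242
```

>>> drive_tool(moves=[{"fingers":2,"tx":0,"ty":0,"tz":0.5,"rx":0,"ry":0,"rz":0},{"fingers":2,"tx":0,"ty":0,"tz":1,"rx":0,"ry":0,"rz":0},{"fingers":2,"tx":0,"ty":0,"tz":1.25,"rx":0,"ry":0,"rz":0},{"fingers":2,"tx":0,"ty":0,"tz":1.25,"rx":0,"ry":0,"rz":0},{"fingers":2,"tx":0,"ty":0,"tz":1.25,"rx":0,"ry":0,"rz":0},{"fingers":2,"tx":0,"ty":0,"tz":1.25,"rx":0,"ry":0,"rz":0},{"fingers":2,"tx":0,"ty":0,"tz":1.25,"rx":0,"ry":0,"rz":0},{"fingers":2,"tx":0,"ty":0,"tz":1.25,"rx":0,"ry":0,"rz":0},{"fingers":2,"tx":0,"ty":0,"tz":1.25,"rx":0,"ry":0,"rz":0},{"fingers":2,"tx":0,"ty":0,"tz":1,"rx":0,"ry":0,"rz":0},{"fingers":2,"tx":0,"ty":0,"tz":0.9,"rx":0,"ry":0,"rz":0},{"fingers":2,"tx":0,"ty":0,"tz":0,"rx":0,"ry":0,"rz":0}], force=50)

```text
time_s: 4.7
tcp_pos: [0.5242, 0.359, 0.3457]
eef_rot: [0.0, 0.632, 0.775, 0.001]
ft_force: [1.6, -0.9, -5.2]
finger_gap: 0.0245
```

```bash
python3 look.py side s2 150 245 150 245
```

```text
scale 6.315789473684211
4.7 [0.52418192 0.35899527 0.34572067] [5.66150301e-05 6.32419371e-01 7.74625757e-01 8.20346010e-04] 0.02452381284103116 [ 1.56354556 -0.93625118 -5.24630016]
```

View pics/s2.png

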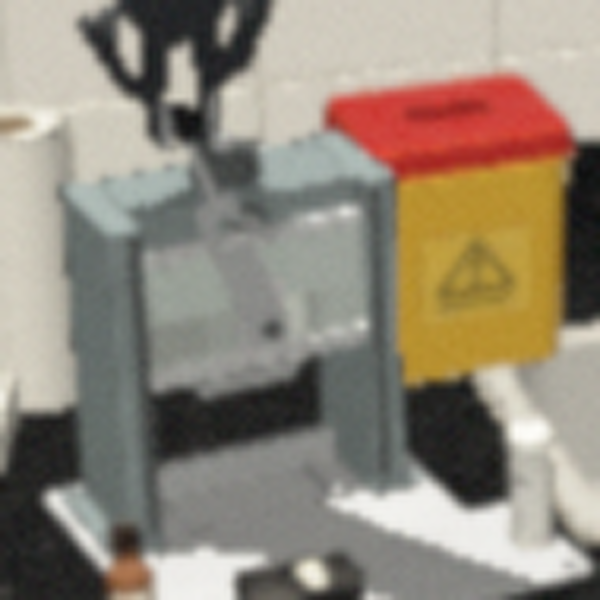

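Run:
```python
from h import *
p=np.array([.6055,.316,.1945])
np.save('p.npy',p)
s=600/95
for P in [(-61,0,45+123),(-61,0,45+115),(-70,0,240),(-70,58,45+123+170),(-44,-82,131),(-44,-82,120)]:
    u=proj('side',W(p,[P]))[0]; print(P,np.round((u-150+.5)*s-.5))
```

```text
(-61, 0, 168) [270. 326.]
(-61, 0, 160) [270. 336.]
(-70, 0, 240) [270. 236.]
(-70, 58, 338) [182. 119.]
(-44, -82, 131) [367. 340.]
(-44, -82, 120) [368. 353.]
```

>>> drive_tool(moves=[{"fingers":2,"tx":0.11,"ty":-0.57,"tz":0.14,"rx":0,"ry":0,"rz":0},{"fingers":2,"tx":0.11,"ty":-0.57,"tz":0.14,"rx":0,"ry":0,"rz":0},{"fingers":2,"tx":0.11,"ty":-0.57,"tz":0.11,"rx":0,"ry":0,"rz":0},{"fingers":2,"tx":0.11,"ty":-0.57,"tz":0.11,"rx":0,"ry":0,"rz":0},{"fingers":2,"tx":0.11,"ty":-0.57,"tz":0.08,"rx":0,"ry":0,"rz":0},{"fingers":2,"tx":0.11,"ty":-0.57,"tz":0.08,"rx":0,"ry":0,"rz":0},{"fingers":2,"tx":0.11,"ty":-0.57,"tz":0.04,"rx":0,"ry":0,"rz":0},{"fingers":2,"tx":0.11,"ty":-0.57,"tz":0.04,"rx":0,"ry":0,"rz":0},{"fingers":2,"tx":0,"ty":0,"tz":0,"rx":0,"ry":0,"rz":0}], force=30)

```text
time_s: 5.65
tcp_pos: [0.5333, 0.3123, 0.3516]
eef_rot: [0.0, 0.633, 0.774, 0.0]
ft_force: [3.6, 1.9, -5.6]
finger_gap: 0.0247
```

>>> drive_tool(moves=[{"fingers":2,"tx":0.11,"ty":-0.57,"tz":0,"rx":0,"ry":0,"rz":0},{"fingers":2,"tx":0.11,"ty":-0.57,"tz":0,"rx":0,"ry":0,"rz":0},{"fingers":2,"tx":0,"ty":0,"tz":0,"rx":0,"ry":0,"rz":0},{"fingers":2,"tx":0,"ty":0,"tz":0,"rx":0,"ry":0,"rz":0}], force=30)

```text
time_s: 6.05
tcp_pos: [0.5354, 0.3016, 0.3512]
eef_rot: [0.0, 0.633, 0.774, 0.0]
ft_force: [4.3, 2.4, -5.8]
finger_gap: 0.0246
```

```bash
python3 look.py side s3 150 245 150 245
```

```text
scale 6.315789473684211
6.05 [0.53542312 0.30158914 0.35124081] [2.71946201e-04 6.32605863e-01 7.74473847e-01 9.64536241e-05] 0.0246445063960884 [ 4.32844448  2.4363783  -5.80353558]
```

View pics/s3.png

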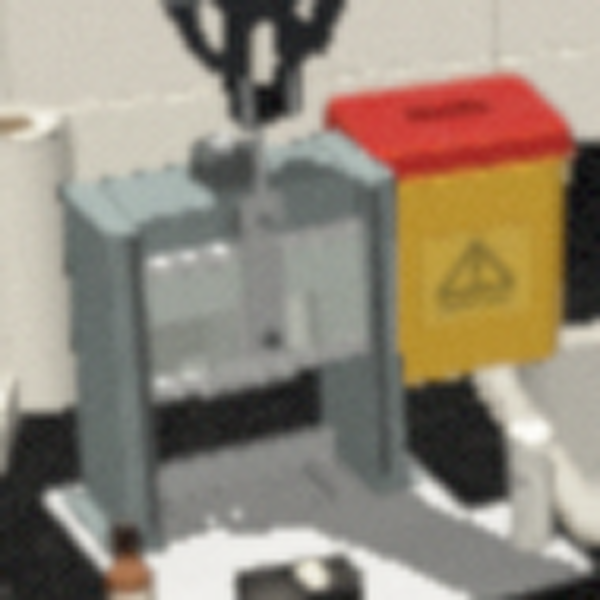

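>>> drive_tool(moves=[{"fingers":2,"tx":0,"ty":0,"tz":-0.3,"rx":0,"ry":0,"rz":0},{"fingers":2,"tx":0,"ty":0,"tz":-0.3,"rx":0,"ry":0,"rz":0},{"fingers":2,"tx":0,"ty":0,"tz":-0.2,"rx":0,"ry":0,"rz":0},{"fingers":2,"tx":0,"ty":0,"tz":0,"rx":0,"ry":0,"rz":0}], force=30)

```text
time_s: 6.5
tcp_pos: [0.5354, 0.3018, 0.3424]
eef_rot: [0.0, 0.632, 0.775, -0.0]
ft_force: [5.0, 2.6, -6.0]
finger_gap: 0.0244
```

>>> drive_tool(moves=[{"fingers":2,"tx":0,"ty":0,"tz":-0.3,"rx":0,"ry":0,"rz":0},{"fingers":2,"tx":0,"ty":0,"tz":-0.1,"rx":0,"ry":0,"rz":0},{"fingers":2,"tx":0,"ty":0,"tz":0,"rx":0,"ry":0,"rz":0}], force=30)

```text
time_s: 6.8
tcp_pos: [0.5354, 0.3019, 0.3411]
eef_rot: [0.0, 0.632, 0.775, 0.001]
ft_force: [1.3, 1.3, 4.9]
finger_gap: 0.0245
```

>>> drive_tool(moves=[{"fingers":5,"tx":0,"ty":0,"tz":0.1,"rx":0,"ry":0,"rz":0},{"fingers":5,"tx":0,"ty":0,"tz":0,"rx":0,"ry":0,"rz":0},{"fingers":5,"tx":0,"ty":0,"tz":0,"rx":0,"ry":0,"rz":0},{"fingers":5,"tx":0,"ty":0,"tz":0,"rx":0,"ry":0,"rz":0},{"fingers":5,"tx":0,"ty":0,"tz":1.5,"rx":0,"ry":0,"rz":0},{"fingers":5,"tx":0,"ty":0,"tz":2,"rx":0,"ry":0,"rz":0},{"fingers":5,"tx":0,"ty":0,"tz":2,"rx":0,"ry":0,"rz":0},{"fingers":5,"tx":-2,"ty":-0.4,"tz":1,"rx":0,"ry":0,"rz":0},{"fingers":5,"tx":-3,"ty":-0.6,"tz":0,"rx":0,"ry":0,"rz":0},{"fingers":5,"tx":-3,"ty":-0.6,"tz":0,"rx":0,"ry":0,"rz":0},{"fingers":5,"tx":0,"ty":0,"tz":0,"rx":0,"ry":0,"rz":0},{"fingers":5,"tx":0,"ty":0,"tz":0,"rx":0,"ry":0,"rz":0}], force=30)

```text
time_s: 8.0
tcp_pos: [0.4552, 0.2858, 0.4068]
eef_rot: [0.0, 0.632, 0.775, 0.001]
ft_force: [-0.2, 0.6, -0.2]
finger_gap: 0.0496
```

```bash
python3 look.py side s4 150 245 165 260; python3 look.py wrist w4
python3 - <<'E'
import cv2,numpy as np
a=cv2.imread('pics/s4.png'); b=cv2.imread('pics/w4.png')
a=cv2.resize(a,(300,300)); b=cv2.resize(b,(500,375))
a=cv2.copyMakeBorder(a,0,75,0,0,cv2.BORDER_CONSTANT)
cv2.imwrite('pics/m4.png',np.hstack([a,b]))
E
```

```text
scale 6.315789473684211
8.0 [0.45515944 0.28581513 0.4067519 ] [3.95850084e-04 6.32281857e-01 7.74737497e-01 1.14324311e-03] 0.04961450832402009 [-0.17807716  0.56768311 -0.18838433]
scale 1.5625
8.05 [0.45573705 0.28567156 0.40618572] [3.57607835e-04 6.32613969e-01 7.74466854e-01 7.28004269e-04] 0.05007177850843314 [ 0.8883579  -0.23756262 -0.06284521]
```

View pics/m4.png

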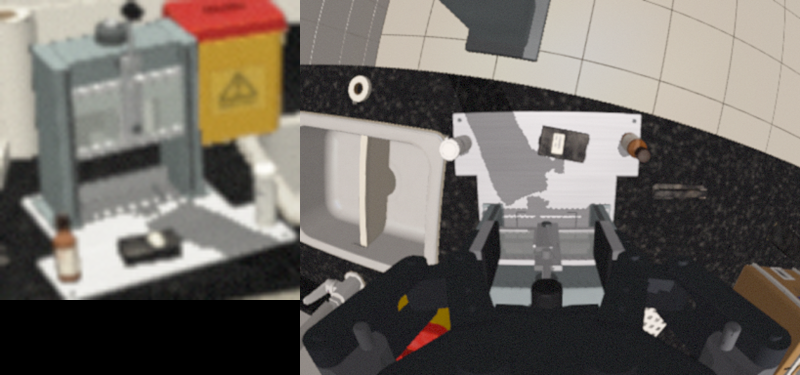

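```bash
cat > goal.py <<'E'
from h import *
import pickle
p=np.load('p.npy'); o=pickle.load(open('w3.pkl','rb'))
C=(np.array([(292,101),(411,119),(400,192),(281,174)])+.5)/1.5625-.5
L=np.array([(-26.5,-44),(-26.5,44),(26.5,44),(26.5,-44)])
def cs(v,z=25):
    c,s=np.cos(v[2]),np.sin(v[2]); X=L@np.array([[c,s],[-s,c]])+v[:2]
    return (wcam(W(p,np.c_[X,np.full(4,z)]),o)-C).ravel()
q=least_squares(cs,[-157,27,-.16],x_scale=[10,10,.1]);print('case',q.x,np.round(q.fun,1))
# plate corners check of wrist view
Cp=(np.array([(542,78),(107,97),(110,235),(541,230)])+.5)/1.5625-.5
print(np.round(wcam(W(p,[(-215,172,4),(-215,-172,4),(-100,-172,4),(-100,172,4)]),o)-Cp,1))
def tcp(x,y,yaw,t=.65,gap=0):
    # contact line midpoint (x,y) press mm, facing yaw (press) -> TCP world
    u=np.array([np.cos(yaw),np.sin(yaw)])
    back=11*np.cos(t)+21*np.sin(t)+gap
    P=np.r_[np.array([x,y])-u*back,6.5+11*np.sin(t)+21*np.cos(t)]
    return W(p,[P])[0]
c=q.x; n=lambda d,yaw:np.array([np.cos(yaw),np.sin(yaw)])*d
f=c[:2]-n(26.5,c[2]); print('near face',f)
print('start(20mm gap)',tcp(*f,c[2],gap=20),'contact',tcp(*f,c[2]),'mid',tcp(-70-26.5,5,-.03),'end',tcp(-25.5,0,0))
E
python3 goal.py
```

```text
case [-158.39982463   29.30872676   -0.16225708] [-2.4 -1.   3.4 -0.9  1.8  1.3 -3.1  0.6]
[[ 0.8  0.7]
 [ 0.2  0.1]
 [ 0.8 -0.4]
 [-0.9  0.4]]
near face [-184.55175178   33.58969701]
start(20mm gap) [0.37649171 0.31195017 0.02987481] contact [0.39648132 0.31259492 0.02987481] mid [0.48867713 0.29873936 0.02987481] end [0.55941973 0.30692263 0.02987481]
```

>>> drive_tool(moves=[{"fingers":5,"tx":-1.5,"ty":0.5,"tz":-1,"rx":0,"ry":0,"rz":-0.085},{"fingers":5,"tx":-1.5,"ty":0.5,"tz":-2,"rx":0,"ry":0,"rz":-0.085},{"fingers":5,"tx":-1,"ty":0.4,"tz":-2,"rx":0.004,"ry":-0.11,"rz":0},{"fingers":5,"tx":-1,"ty":0.3,"tz":-2,"rx":0.004,"ry":-0.11,"rz":0},{"fingers":5,"tx":-1,"ty":0.3,"tz":-2,"rx":0.004,"ry":-0.11,"rz":0},{"fingers":5,"tx":-1,"ty":0.3,"tz":-2,"rx":0.004,"ry":-0.11,"rz":0},{"fingers":5,"tx":-0.5,"ty":0.2,"tz":-2,"rx":0.004,"ry":-0.11,"rz":0},{"fingers":5,"tx":-0.4,"ty":0.1,"tz":-2,"rx":0.004,"ry":-0.1,"rz":0},{"fingers":5,"tx":0,"ty":0,"tz":-2,"rx":0,"ry":0,"rz":0},{"fingers":5,"tx":0,"ty":0,"tz":-2,"rx":0,"ry":0,"rz":0},{"fingers":5,"tx":0,"ty":0,"tz":0,"rx":0,"ry":0,"rz":0},{"fingers":5,"tx":0,"ty":0,"tz":0,"rx":0,"ry":0,"rz":0}], force=30)

```text
time_s: 9.3
tcp_pos: [0.3768, 0.3119, 0.2155]
eef_rot: [0.221, 0.66, 0.68, 0.23]
ft_force: [-0.2, -0.4, -0.0]
finger_gap: 0.0504
```

```bash
cat > st.py <<'E'
from h import *
o=ctrl.get_obs(); w,x,y,z=o['eef_rot']; M=R.from_quat([x,y,z,w]).as_matrix(); p=np.load('p.npy')
d=o['tcp_pos']-[p[0],p[1],0]; c,s=np.cos(p[2]),np.sin(p[2])
print(o['time_s'],'tcp',np.round(o['tcp_pos'],4),'press',np.round([(c*d[0]+s*d[1])*1e3,(-s*d[0]+c*d[1])*1e3],1))
zx=np.hypot(M[0,2],M[1,2]); print('tilt',np.arctan2(zx,-M[2,2]),'yaw of jaw rel press',np.arctan2(-M[0,0],M[1,0])-p[2],'jaw z',M[2,0],'F',o['ft_force'],'q',np.round(o['joint_positions'],2))
E
python3 st.py
```

```text
9.3 tcp [0.3768 0.3119 0.2155] press [-225.2   40.2]
tilt 0.6498812447349993 yaw of jaw rel press -0.1628554125036778 jaw z 0.003215656497217889 F [-0.24672635 -0.43997667 -0.00434659] q [-0.76 -0.24 -0.32  2.25  0.64  0.88  0.16]
```

>>> drive_tool(moves=[{"fingers":5,"tx":0,"ty":0,"tz":-2,"rx":0,"ry":0,"rz":0},{"fingers":5,"tx":0,"ty":0,"tz":-2,"rx":0,"ry":0,"rz":0},{"fingers":5,"tx":0,"ty":0,"tz":-2,"rx":0,"ry":0,"rz":0},{"fingers":5,"tx":0,"ty":0,"tz":-2,"rx":0,"ry":0,"rz":0},{"fingers":5,"tx":0,"ty":0,"tz":-2,"rx":0,"ry":0,"rz":0},{"fingers":5,"tx":0,"ty":0,"tz":0,"rx":0,"ry":0,"rz":0}], force=30)

```text
time_s: 9.9
tcp_pos: [0.3763, 0.3112, 0.114]
eef_rot: [0.221, 0.66, 0.681, 0.229]
ft_force: [-0.6, -1.4, -0.1]
finger_gap: 0.0498
```

```bash
python3 st.py
```

```text
9.9 tcp [0.3763 0.3112 0.114 ] press [-225.8   39.6]
tilt 0.6484254173572399 yaw of jaw rel press -0.1630099164820407 jaw z 0.001425047824009984 F [-0.62340599 -1.36637512 -0.11981184] q [-0.74 -0.07 -0.38  2.35  0.87  0.73 -0.15]
```

>>> drive_tool(moves=[{"fingers":5,"tx":0,"ty":0,"tz":-2,"rx":0,"ry":0,"rz":0},{"fingers":5,"tx":0,"ty":0,"tz":-2,"rx":0,"ry":0,"rz":0},{"fingers":5,"tx":0,"ty":0,"tz":-1.5,"rx":0,"ry":0,"rz":0},{"fingers":5,"tx":0,"ty":0,"tz":0,"rx":0,"ry":0,"rz":0}], force=30)

```text
time_s: 10.3
tcp_pos: [0.3766, 0.3118, 0.0602]
eef_rot: [0.221, 0.66, 0.68, 0.23]
ft_force: [-0.3, 0.1, 0.6]
finger_gap: 0.0497
```

```bash
python3 st.py
```

```text
10.3 tcp [0.3766 0.3118 0.0602] press [-225.4   40.1]
tilt 0.6498806624148261 yaw of jaw rel press -0.16258625605624566 jaw z 0.0024024015456849956 F [-0.34434892  0.06301081  0.56254466] q [-0.74  0.05 -0.39  2.39  1.07  0.68 -0.38]
```

>>> drive_tool(moves=[{"fingers":5,"tx":0,"ty":0,"tz":-1,"rx":0,"ry":0,"rz":0},{"fingers":5,"tx":0,"ty":0,"tz":-1,"rx":0,"ry":0,"rz":0},{"fingers":5,"tx":0,"ty":0,"tz":-0.7,"rx":0,"ry":0,"rz":0},{"fingers":5,"tx":0,"ty":0,"tz":-0.3,"rx":0,"ry":0,"rz":0},{"fingers":5,"tx":0,"ty":0,"tz":0,"rx":0,"ry":0,"rz":0}], force=30)

```text
time_s: 10.8
tcp_pos: [0.377, 0.3125, 0.0314]
eef_rot: [0.221, 0.66, 0.68, 0.231]
ft_force: [-0.1, -0.7, 0.1]
finger_gap: 0.0501
```

```bash
python3 st.py; python3 look.py wrist w5
```

```text
10.8 tcp [0.377  0.3125 0.0314] press [-224.9   40.8]
tilt 0.6518229045284188 yaw of jaw rel press -0.16244836862308856 jaw z 0.004546553618291094 F [-0.1436823  -0.71855685  0.14689452] q [-0.75  0.13 -0.38  2.4   1.2   0.67 -0.52]
scale 1.5625
10.8 [0.37695093 0.31251161 0.03144725] [0.22118688 0.65958582 0.68002661 0.23148806] 0.05012138609725488 [-0.1436823  -0.71855685  0.14689452]
```

View pics/w5.png

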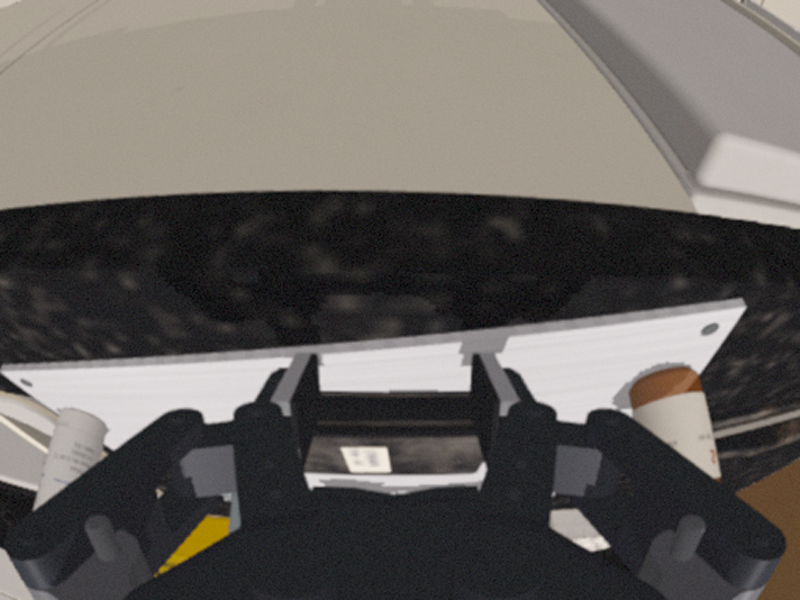

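>>> drive_tool(moves=[{"fingers":5,"tx":0.9,"ty":0.03,"tz":-0.1,"rx":0,"ry":0,"rz":0},{"fingers":5,"tx":0.6,"ty":0.02,"tz":0,"rx":0,"ry":0,"rz":0},{"fingers":5,"tx":0.5,"ty":0.02,"tz":0,"rx":0,"ry":0,"rz":0},{"fingers":5,"tx":0.8,"ty":-0.1,"tz":0,"rx":0,"ry":0,"rz":0.015},{"fingers":5,"tx":1,"ty":-0.16,"tz":0,"rx":0,"ry":0,"rz":0.015},{"fingers":5,"tx":1,"ty":-0.16,"tz":0,"rx":0,"ry":0,"rz":0.015},{"fingers":5,"tx":1,"ty":-0.16,"tz":0,"rx":0,"ry":0,"rz":0.015},{"fingers":5,"tx":1,"ty":-0.16,"tz":0,"rx":0,"ry":0,"rz":0.015},{"fingers":5,"tx":1,"ty":-0.16,"tz":0,"rx":0,"ry":0,"rz":0.015},{"fingers":5,"tx":1,"ty":-0.16,"tz":0,"rx":0,"ry":0,"rz":0.015},{"fingers":5,"tx":1,"ty":-0.16,"tz":0,"rx":0,"ry":0,"rz":0.015},{"fingers":5,"tx":0.6,"ty":-0.1,"tz":0,"rx":0,"ry":0,"rz":0.015}], force=30)

```text
time_s: 12.05
tcp_pos: [0.4813, 0.2988, 0.0293]
eef_rot: [0.205, 0.612, 0.723, 0.245]
ft_force: [0.8, 0.3, 0.7]
finger_gap: 0.0498
```

```bash
python3 st.py; python3 look.py top t5 170 240 170 240;  python3 look.py side s5 150 245 165 260;  python3 - <<'E'
import cv2,numpy as np
a=cv2.resize(cv2.imread('pics/t5.png'),(400,400)); b=cv2.resize(cv2.imread('pics/s5.png'),(400,400))
cv2.imwrite('pics/m5.png',np.hstack([a,b]))
E
```

```text
12.05 tcp [0.4813 0.2988 0.0293] press [-125.2    7.1]
tilt 0.6506293061802013 yaw of jaw rel press -0.026944353258187448 jaw z 0.003373063754101846 F [0.83327532 0.33627025 0.74886884] q [-0.59  0.19 -0.24  2.33  1.39  0.42 -0.33]
scale 8.571428571428571
12.05 [0.48131582 0.29875519 0.02926414] [0.20506908 0.61201371 0.72338829 0.24514337] 0.04982222215206787 [0.83327532 0.33627025 0.74886884]
scale 6.315789473684211
12.1 [0.4820455  0.29802377 0.02941209] [0.20552596 0.61232007 0.72303161 0.24504796] 0.04974756447145504 [ 0.54490052 -0.7431784   1.09803297]
```

View pics/m5.png

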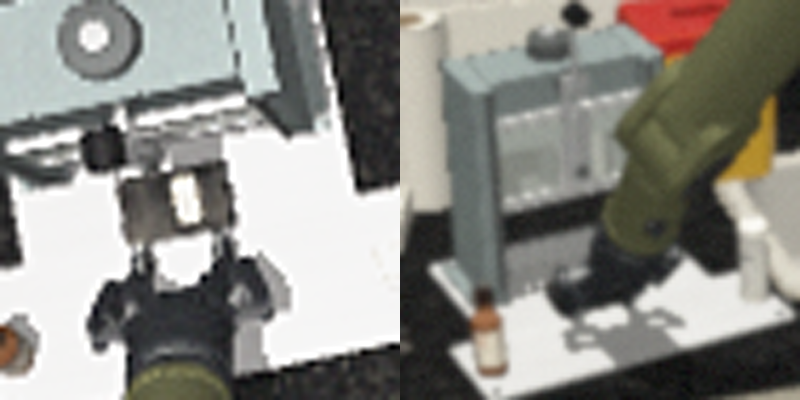

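```bash
cat > cc.py <<'E'
from h import *
p=np.load('p.npy');s=400/70
C=[(120,178),(230,163),(235,225),(128,243)]
Q=np.array([ray('top',(np.array(c)+.5)/s-.5+170,.023) for c in C])[:,:2]-p[:2]
c,sn=np.cos(p[2]),np.sin(p[2]); Q=Q@np.array([[c,-sn],[sn,c]])*1e3
print(np.round(Q),Q.mean(0)); d=Q[0]-Q[1]+Q[3]-Q[2]; print('yaw',-np.arctan2(d[0],d[1]))
E
python3 cc.py
```

```text
[[ -49.   41.]
 [ -56.  -43.]
 [-103.  -38.]
 [ -99.   45.]] [-76.76157376   1.36277872]
yaw -0.05668038900485468
```

>>> drive_tool(moves=[{"fingers":5,"tx":0.5,"ty":0.07,"tz":0,"rx":0,"ry":0,"rz":0.005},{"fingers":5,"tx":0.8,"ty":0.12,"tz":0,"rx":0,"ry":0,"rz":0.005},{"fingers":5,"tx":0.8,"ty":0.12,"tz":0,"rx":0,"ry":0,"rz":0.005},{"fingers":5,"tx":0.8,"ty":0.12,"tz":0,"rx":0,"ry":0,"rz":0.005},{"fingers":5,"tx":0.8,"ty":0.12,"tz":0,"rx":0,"ry":0,"rz":0.007},{"fingers":5,"tx":0.8,"ty":0.12,"tz":0,"rx":0,"ry":0,"rz":0},{"fingers":5,"tx":0.8,"ty":0.12,"tz":0,"rx":0,"ry":0,"rz":0},{"fingers":5,"tx":0.8,"ty":0.12,"tz":0,"rx":0,"ry":0,"rz":0},{"fingers":5,"tx":0.5,"ty":0.09,"tz":0,"rx":0,"ry":0,"rz":0},{"fingers":5,"tx":0.3,"ty":0.06,"tz":0,"rx":0,"ry":0,"rz":0},{"fingers":5,"tx":0,"ty":0,"tz":0,"rx":0,"ry":0,"rz":0}], force=30)

```text
time_s: 13.25
tcp_pos: [0.5496, 0.3099, 0.0293]
eef_rot: [0.202, 0.602, 0.731, 0.248]
ft_force: [-0.4, -0.0, -0.2]
finger_gap: 0.0498
```

```bash
python3 st.py
```

```text
13.25 tcp [0.5496 0.3099 0.0293] press [-56.    4.8]
tilt 0.6507025525435466 yaw of jaw rel press -0.00046852614786935254 jaw z 0.0036383900719158535 F [-0.39658397 -0.00077152 -0.17261713] q [-0.53  0.28 -0.2   2.2   1.38  0.36 -0.2 ]
```

>>> drive_tool(moves=[{"fingers":5,"tx":0.3,"ty":0.04,"tz":0,"rx":0,"ry":0,"rz":0},{"fingers":5,"tx":0.3,"ty":0.04,"tz":0,"rx":0,"ry":0,"rz":0},{"fingers":5,"tx":0.2,"ty":0.04,"tz":0,"rx":0,"ry":0,"rz":0},{"fingers":5,"tx":0,"ty":0,"tz":0,"rx":0,"ry":0,"rz":0}], force=30)

```text
time_s: 13.65
tcp_pos: [0.5575, 0.311, 0.0294]
eef_rot: [0.202, 0.602, 0.731, 0.248]
ft_force: [-0.6, 0.5, -0.8]
finger_gap: 0.0501
```

>>> drive_tool(moves=[{"fingers":5,"tx":0.2,"ty":0.04,"tz":0,"rx":0,"ry":0,"rz":0},{"fingers":5,"tx":0,"ty":0,"tz":0,"rx":0,"ry":0,"rz":0}], force=30)

```text
time_s: 13.85
tcp_pos: [0.5594, 0.3115, 0.0293]
eef_rot: [0.202, 0.602, 0.731, 0.248]
ft_force: [0.2, 1.3, -0.0]
finger_gap: 0.05
```

>>> drive_tool(moves=[{"fingers":5,"tx":0.2,"ty":0.04,"tz":0,"rx":0,"ry":0,"rz":0},{"fingers":5,"tx":0,"ty":0,"tz":0,"rx":0,"ry":0,"rz":0}], force=30)

```text
time_s: 14.05
tcp_pos: [0.5598, 0.3117, 0.0287]
eef_rot: [0.201, 0.602, 0.732, 0.247]
ft_force: [-7.1, -3.0, 5.8]
finger_gap: 0.0502
```

>>> drive_tool(moves=[{"fingers":5,"tx":0.2,"ty":0.04,"tz":0,"rx":0,"ry":0,"rz":0},{"fingers":5,"tx":0,"ty":0,"tz":0,"rx":0,"ry":0,"rz":0}], force=30)

```text
time_s: 14.25
tcp_pos: [0.5602, 0.3119, 0.0282]
eef_rot: [0.201, 0.602, 0.732, 0.247]
ft_force: [-20.6, -7.4, 16.0]
finger_gap: 0.05
```

```bash
python3 st.py
```

```text
14.25 tcp [0.5602 0.3119 0.0282] press [-45.3   4.7]
tilt 0.647724050140178 yaw of jaw rel press 0.0006207952510373371 jaw z 0.0024677274200930466 F [-20.55896417  -7.39263951  16.01382605] q [-0.52  0.3  -0.2   2.18  1.36  0.35 -0.16]
```

>>> drive_tool(moves=[{"fingers":5,"tx":-0.4,"ty":-0.08,"tz":0,"rx":0,"ry":0,"rz":0},{"fingers":5,"tx":-0.6,"ty":-0.12,"tz":0.1,"rx":0,"ry":0,"rz":0},{"fingers":5,"tx":-2,"ty":-0.4,"tz":0,"rx":0,"ry":0,"rz":0},{"fingers":5,"tx":-2,"ty":-0.4,"tz":0,"rx":0,"ry":0,"rz":0},{"fingers":5,"tx":-2,"ty":-0.4,"tz":0.5,"rx":0,"ry":0,"rz":0},{"fingers":5,"tx":-2,"ty":-0.4,"tz":1.5,"rx":0,"ry":0,"rz":0},{"fingers":5,"tx":-2,"ty":-0.4,"tz":2,"rx":0,"ry":0,"rz":0},{"fingers":5,"tx":-2,"ty":-0.4,"tz":2,"rx":0,"ry":0,"rz":0},{"fingers":5,"tx":-1,"ty":0,"tz":3,"rx":0,"ry":0,"rz":0},{"fingers":5,"tx":0,"ty":0,"tz":3,"rx":0,"ry":0,"rz":0},{"fingers":5,"tx":0,"ty":0,"tz":0,"rx":0,"ry":0,"rz":0}], force=30)

```text
time_s: 15.35
tcp_pos: [0.4248, 0.2887, 0.1558]
eef_rot: [0.202, 0.602, 0.73, 0.252]
ft_force: [0.2, 1.1, 0.6]
finger_gap: 0.0502
```

```bash
python3 st.py; python3 look.py wrist w6; python3 look.py side s6 160 245 170 255
python3 - <<'E'
import cv2,numpy as np
a=cv2.resize(cv2.imread('pics/s6.png'),(400,400)); b=cv2.resize(cv2.imread('pics/w6r.png')[200:384,120:390],(400,273))
b=cv2.resize(cv2.imread('pics/w6r.png')[180:384,150:354],(400,400),interpolation=cv2.INTER_CUBIC)
cv2.imwrite('pics/m6.png',np.hstack([a,b]))
E
```

```text
15.35 tcp [0.4248 0.2887 0.1558] press [-182.6    8.1]
tilt 0.6586455238339997 yaw of jaw rel press 0.0007785017995377563 jaw z 0.0086976097943528 F [0.24001643 1.0891215  0.57793595] q [-0.6  -0.19 -0.28  2.36  0.7   0.55  0.34]
scale 1.5625
15.35 [0.42479903 0.28867443 0.15583903] [0.20210177 0.60177959 0.73025496 0.25247554] 0.05017295161915705 [0.24001643 1.0891215  0.57793595]
scale 7.0588235294117645
15.4 [0.42421378 0.28753492 0.15342422] [0.20205874 0.60219429 0.73052365 0.25073791] 0.04991292420767711 [-0.43470443  0.20724527  0.27405138]
```

View pics/m6.png

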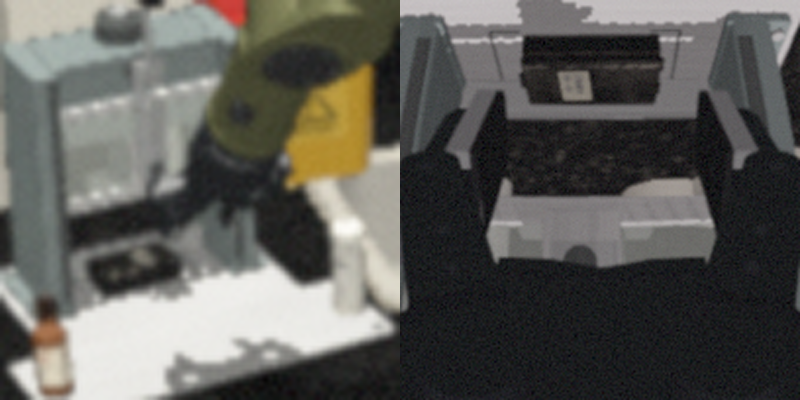

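Run:
```python
from h import *
import pickle
o=pickle.load(open('w6.pkl','rb'));p=np.load('p.npy');s=400/204
for cx in(1,-6):
  P=[(cx-26.5,47,4),(cx-26.5,-41,4),(cx-26.5,47,25),(cx-26.5,-41,25),(cx+26.5,47,25),(cx+26.5,-41,25),(27.5,0,28)]
  print(cx,np.round((wcam(W(p,P),o)-[150,180]+.5)*s-.5+[400,0]).tolist())
```

```text
1 [[664.0, 33.0], [517.0, 34.0], [666.0, 62.0], [514.0, 63.0], [659.0, 106.0], [524.0, 107.0], [587.0, 111.0]]
-6 [[665.0, 26.0], [516.0, 27.0], [668.0, 55.0], [513.0, 56.0], [660.0, 101.0], [523.0, 102.0], [587.0, 111.0]]
```

```bash
python3 -c "
from cell import ctrl
print(ctrl.get_obs()['qd'].round(3) if hasattr(ctrl.get_obs()['qd'],'round') else ctrl.get_obs()['qd']); print(ctrl.hand_in())"
```

```text
[ 0.005  0.037 -0.003  0.028  0.007  0.004 -0.003]
the job is handed in; nothing more can be done
None
```

The guard is hung on the stud by its bar and released, and the case is against the back stop. I handed the job in at about 15.4 s of the 66 s; the system reports no verdict.

- **Guard:** I lifted it by the knob, swung the bar upright and lowered it onto the stud. The wrist force flipped from −6 N to +5 N as it seated. In the side views taken afterwards, the guard was still up.
- **Case:** I pushed it along the plate with the tool tilted about 37°, squaring and centring it on the way. I stopped when it met the stop, at about 20 N, and backed away clear.
- **Last checks:** The final wrist picture shows the case between the corner marks, about 3–4 mm towards +y, and parallel to the stop. The gripper touches nothing.
- **Bystanders:** The bottle and vial looked unmoved in the pictures, but I measured none of the bystanders at the end.

Three readings disagreed slightly:

- **Case x:** its near edges suggest x of about +2 to +3 mm and its far edge about −3 mm. The average is about +1 mm, which is home, and the contact force agrees.
- **Grip:** when I swung the bar upright, the picture showed the guard several millimetres lower than the arm's motion implied. The grip probably slipped a little, but the hook still seated.
- **Final push:** there was a 16 N upward force in the last push. I think the fingertips were just touching the plate.

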